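# Hang the fridge thermometer in the tray's snap hooks

### The job

Lift the dial thermometer out of its blue cradle and hang it by its crossbar in the two snap hooks on the front of the steel tray, with its dial facing outward, away from the tray. Press it straight down past both red spring gates until they have sprung shut above it and the bar sits hard on the bottom of the hooks: bear on it there for a moment with about 10 N, and never load the hooks with more than about 15 N. Then let go of it, leaving everything else on the bench where it was.

Things in the scene. Friction and masses are not known exactly. Their poses are not given: they have to be found in the camera images.
- thermo_grip (a point): Centre of the grip tab atop the loose dial thermometer (0.13 to 0.24 kg). Pinch it across its 12 mm thickness (x); tab 30 mm wide (y), from 24 mm below to 14 mm above this point. z up; the dial looks to -x. Case below: 70 mm wide (y), 16 thick, 68 high, underside 100 mm below this point. Dial half of case and tab white, back half black, as seen from above too
- thermo_bar (a point): Centre of the thermometer's steel crossbar: a round bar, 8 mm thick, 124 mm long along y, running through the tab 20 mm below thermo_grip and 80 mm above the case's underside
- thermo_face (a point): Centre of the thermometer's round dial, on its face: 10 mm towards -x and 66 mm below thermo_grip. White dial with black, green and red marks and a red needle
- cradle: Fixed blue cradle, a small open-topped box 32 x 84 mm, 24 mm high (walls 4 mm, floor 4 mm) on a foot 70 x 100 mm; origin at the centre of its underside. The thermometer stands in it upright and loosely, with the same axes as the cradle (2 to 4 mm play)
- tray: Fixed steel tray, front panel 210 mm wide, 105 high, with two snap hooks before it. Origin on the bench below the middle between the hook throats; z up, -x points outward, away from the tray: a rightly hung thermometer has the same axes. Panel face 45 mm to +x of the origin; tray ends at +180 mm. Hooks at y = +46 and -46 mm, 8 mm wide, throats 15 mm wide, yellow mouths flared to 30 mm
- home_low (a point): Fixed point on the tray's z axis, 125 mm above the bench: the bar's centre when fully home on the V-shaped throat floor IF the hook block is clamped at its lowest. Both hooks sit on one firmly clamped block set by hand 0 to 16 mm higher (h, not measured): home is 125 mm + h, shut gates 141 mm + h, mouth tops 156 mm + h. The throat floor is rigid: force climbs fast there
- gate_l (a joint): Angle (rad) of the red spring gate in the hook at the tray's +y: 0 = shut across the throat (start), 1.4 = fully down. 13 mm long, hinged on the throat's tray side, opens downward only, springs back. The bar meets the gates about 22 mm above its home; they yield at 3 to 7 N together and snap shut above the bar in its last few mm
- gate_r (a joint): The same for the gate in the hook at the tray's -y
- reagent: Bystander: amber bottle, 44 mm across, 110 mm high, origin at its underside; leave alone
- jar: Bystander: white jar with a blue cap, 54 mm across, 60 mm high; leave alone
- plate_teal: Bystander: green marker plate lying flat, 90 x 40 x 6 mm; leave alone
- plate_yellow: Bystander: yellow marker plate lying flat, 90 x 40 x 6 mm; leave alone
- marker: Bystander: red marker pen lying down, 120 mm long, 14 mm thick; leave alone
There are look-alikes about, which are no part of the job. Of the things shaped like the cradle, the blue one is meant. There is more than one size of the part that bears thermo_grip; the job needs the smaller.

How it is judged:
On the way, in this order (a step that is already met when the one before it is completed fails the run):
1. the thermometer is lifted clear out of its cradle (z of thermo_bar in the frame of cradle above 0.125 m), for 0.1 s.
2. its crossbar presses the spring gates open, dial outward (value of joint each of gate_l, gate_r above 0.4 rad and contact force between thermo and tray above 1 N and x of thermo_face in the frame of tray below -0.002 m), for 0.03 s.
3. with the gates shut above the bar it is borne down on the bottom of the hooks (z of thermo_bar in the frame of tray between 0.12 and 0.144 m and x of thermo_face in the frame of tray below -0.002 m and value of joint each of gate_l, gate_r below 0.2 rad and contact force between thermo and tray above 6 N), for 0.15 s.
At the end, for the whole second after the job is handed in: The released thermometer hangs at rest in both hooks, bar within 7 mm across the throat and 13 mm along it, 120 to 144 mm above the bench (home, however the block is set), both gates shut above it (under 0.2 rad), upright within 0.15 rad, dial facing away from the tray (z of thermo_bar in the frame of tray between 0.12 and 0.144 m and x of thermo_bar in the frame of tray between -0.007 and 0.007 m and y of thermo_bar in the frame of tray between -0.013 and 0.013 m and x of thermo_face in the frame of tray below -0.002 m and angle between thermo_grip's own z axis and vertical below 0.15 rad and value of joint each of gate_l, gate_r below 0.2 rad and linear speed of thermo below 0.03 m/s and angular speed of thermo below 0.3 rad/s); the robot touches nothing.
It fails at once if the thermometer loads the hooks or tray with more than 20 N (contact force between thermo and tray above 20 N).
It fails at once if a bystander is moved more than 30 mm (distance of any of reagent, jar, plate_teal, plate_yellow, marker from where it was at the start of the episode above 0.03 m).
It also fails if it takes over 53 s, if anything falls off the work surface, if the arm or the gripper's body presses on something with over 40 N, if the wrist force passes 120 N, or if a joint passes its speed limit or range.

### The arm

A 6-joint arm with a two-finger parallel gripper is mounted at the origin on the work surface. World frame = base frame: x ahead of the robot, y to its left, z up, the work surface at z = 0. Lengths are in m, angles in rad, forces in N, time in s.
With the tool pointing down it reaches from about 0.35 to 0.875 m from the base axis. Payload 4.2 kg.
Tool frame: the origin (TCP) lies between the finger pads; the fingertips stand ahead of it and the grasp point (between the pads) lies 5 mm behind it (manip.tcp_to_tips is the z of the fingertips in the tool frame, in m); z points along the fingers, y is the direction in which the jaws open and shut (so a half turn about z gives the same grasp; the last joint's range is limited). The gripper opens to 85 mm and grips with 20 to 120 N. Pads are 22 mm wide; open, the fingers measure 114 mm over their backs; the gripper's body (76 mm by 85 mm) begins 54 mm behind the grasp point. The pads swing forward as they close: fully open they stand 13 mm farther back than shut.
Start: joints at [-1.02, 0.385, 0.008, 0, -1.194, -0.259], TCP at [0.18, -0.599, 0.245] pointing down, gripper open.
Joint ranges: [-3.14, 3.14], [-1.21, 2.06], [-1.07, 1.41], [-3.16, 2.05], [-2.99, -0.16], [-3.1, 3.1]. Speed limits (rad/s): [2.79, 2.79, 3.14, 3.14, 3.14, 3.14].

### API

Orientations are given as a rotation vector (axis times angle).
In Python, from rig import telemetry, get_image, camera_info, order, trace, manip gives the robot as it stands.
- The arm moves only by the shell command python3 -m crank 'ROWS' [FORCE]. ROWS is JSON, a list of rows, each a list of 7 numbers: the finger opening in mm, from 0 to 85.4, then the shift along the tool's x, y, z in mm, then the turn, a rotation vector about the tool's x, y, z in degrees. In form: [[jaw, dx, dy, dz, wx, wy, wz], ...]. A call has 1 to 10 rows; each row shifts and turns the commanded pose from where the row before left it, along the tool's axes as they then stand; what a row does not reach is not made up. A row lasts 1/10 s, in which the tool goes at most 50 mm and 8.59 degrees, less where a joint would pass 70% of its speed; a pose out of reach is approached as far as the arm can. A call is refused whole if a number of a shift passes 50 or a number of a turn 8.59, either way. A call with a gripper value outside its range is refused whole. The fingers move at their own pace and stop on an object; FORCE is the grip in N (left out, the last holds). Time passes only in rows, so rows that do not move let the fingers close. It gives the time, the measured TCP pose, the force and the opening at its end, in the units of the state.
- telemetry.get_state(): the state, without advancing time (a new reading comes with each control period).
- get_image(name): name is "side" or "top"; returns the picture (480x640x3 uint8, red, green, blue); there is no depth.
- camera_info(name): a dict with "intrinsics" (3x3 intrinsics, pixels), "dist_coeffs" ([k1, k2, p1, p2, k3] as OpenCV has them; the pictures are not rectified), "xyz" and "orientation" of the camera in the world. Camera axes: x right, y down, z forward; pixel columns grow to the right and rows downward; lengths in m; the calibration is good to about 2 mm. A picture is of the moment at which its call begins. camera_info takes no time and is no camera call.
- order.finish_job(): hands the job in, once; it reports no verdict.
Trained networks look in the newest picture that a camera, given by its name, has taken for a name from the list of things; names that differ only in an ending like _2 or _b are one class to them, and where a whole thing is asked for, a point or a joint stands for the part that bears it (a point fixed in the world has none). Each returns a list of dicts, best first, with "confidence" (0 to 1); they miss things now and then, are a little off and sometimes report something else, mostly with a low value. They report only what shows in the picture. A call takes as long as a camera call. They do not tell look-alikes from the thing itself.
- trace(label, camera): "mask" (480x640 bool, what is visible of it) and "at" ([column, row] in pixels, amid what is visible of it).
The state is a dict: "time_s": time; "joint_pos": joint angles; "joint_velocities": joint speeds; "effort": joint torques, N m; "ee_pos": TCP position; "orientation": TCP orientation; "wrist_force": force on the tool from outside, world axes, zero at the start; "ft_torque": the same for the moment, N m; "opening": finger opening in m.
Only numpy, scipy, OpenCV 4.12 (cv2) and the standard library are available. Lean on these libraries where they do the work, as an engineer would, in place of code of your own. Each camera call takes 0.05 s, during which the arm holds its last target. There are 200 camera calls.

## Working session

There is one attempt and no reset: what is moved stays moved. The work goes in short steps, Python scripts to look and compute and a shell command to move; the robot and the scene stay as the last step left them, time stands still between calls to the robot, and variables do not carry over. Pictures are saved under pics/ and viewed, about 8 in all and at most 12, crops included, and the job is handed in when it is done.

```bash
mkdir -p pics; ls; python3 - <<'E'
from rig import telemetry,get_image,camera_info,manip
import cv2,numpy as np
s=telemetry.get_state();print(s)
print(manip.tcp_to_tips)
a=[]
for n in("side","top"):
    c=camera_info(n);print(n,c)
    cv2.imwrite(f"pics/{n}0.png",get_image(n)[:,:,::-1])
E
```

```text
pics
{'time_s': 0.0, 'joint_pos': array([-1.02039226e+00,  3.85556637e-01,  6.60866895e-03, -5.19869988e-04,
       -1.19403348e+00, -2.58623187e-01]), 'joint_velocities': array([-0.0015545 , -0.00029288,  0.00111118, -0.00136181, -0.00027205,
        0.00027398]), 'effort': array([-1.98844104e-04, -3.92290378e+01,  1.88402188e+01,  4.18610975e+00,
       -4.60826734e-03, -1.27164643e-05]), 'ee_pos': array([ 0.17965537, -0.59802401,  0.24421172]), 'orientation': array([ 0.45634546, -3.10784956, -0.00345363]), 'wrist_force': array([0.35037305, 0.01883262, 0.33790423]), 'ft_torque': array([-0.02066555, -0.00590517,  0.02808646]), 'opening': 0.085220162270282}
0.014
side {'intrinsics': array([[595.67426522,   0.        , 309.89312568],
       [  0.        , 595.67426522, 235.07582652],
       [  0.        ,   0.        ,   1.        ]]), 'dist_coeffs': array([-0.07874911,  0.        ,  0.        ,  0.        ,  0.        ]), 'xyz': array([0.18476942, 1.13756849, 1.17465132]), 'orientation': array([-0.35494871,  2.77321671, -1.1820939 ])}
top {'intrinsics': array([[447.95067523,   0.        , 322.35736977],
       [  0.        , 447.95067523, 231.68467563],
       [  0.        ,   0.        ,   1.        ]]), 'dist_coeffs': array([0.00620067, 0.        , 0.        , 0.        , 0.        ]), 'xyz': array([0.36655838, 0.09009224, 1.1197374 ]), 'orientation': array([-2.16396324,  2.18183033, -0.11058248])}
```

View pics/side0.png

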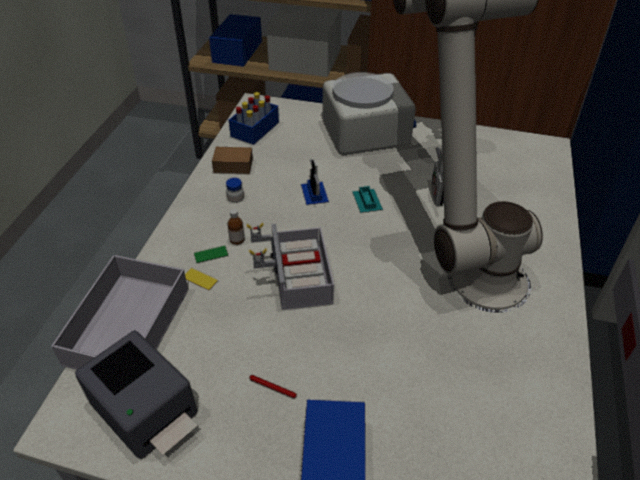

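View pics/top0.png

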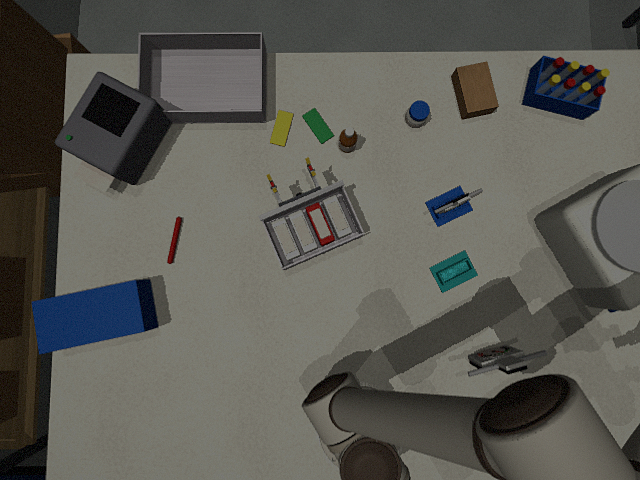

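The side view shows a thermometer standing in the blue cradle (315,190) and an empty teal cradle (367,198). The tray with its two hooks is at about (290,260). In the top view the blue cradle with the thermometer is at (450,205), the teal cradle at (453,270), the larger look-alike near (505,355), and the hooks at (272,183) and (311,168).

Candidates for the thermometer are top (450,205), in the blue cradle, and top (505,355), lying or standing beside the arm. I choose the one in the blue cradle and will check it in a crop.

```bash
cat > h.py <<'E'
from rig import telemetry,get_image,camera_info,order,trace,manip
import cv2,numpy as np
from scipy.spatial.transform import Rotation as R
from scipy.optimize import least_squares
def cam(n):
    c=camera_info(n);return c['intrinsics'],c['dist_coeffs'],c['xyz'],R.from_rotvec(c['orientation']).as_matrix()
def ray(n,uv):
    K,d,p,M=cam(n);q=cv2.undistortPoints(np.array([[uv]],float),K,d)[0,0]
    return p,M@np.array([q[0],q[1],1])
def atz(n,uv,z):
    p,v=ray(n,uv);return p+v*(z-p[2])/v[2]
def proj(n,P):
    K,d,p,M=cam(n);P=np.atleast_2d(P)
    return cv2.projectPoints((P-p)@M,np.zeros(3),np.zeros(3),K,d)[0][:,0]
def tri(uv1,uv2):
    (a,u),(b,v)=ray('side',uv1),ray('top',uv2)
    A=np.stack([u,-v],1);s=np.linalg.lstsq(A,b-a,rcond=None)[0]
    P,Q=a+u*s[0],b+v*s[1];return (P+Q)/2,np.linalg.norm(P-Q)
E
python3 - <<'E'
from h import *
ims={}
for n in("side","top"):
    im=ims[n]=get_image(n)
    for l in("thermo_grip","cradle","tray","gate_l","thermo_face"):
        for r in trace(l,n):
            m=r['mask'];ys,xs=np.nonzero(m)
            print(n,l,round(r['confidence'],2),np.round(r['at'],1),m.sum(),xs.min(),xs.max(),ys.min(),ys.max(), np.round(atz(n,r['at'],0.0)[:2],3))
            np.save(f"pics/{n}_{l}_{int(r['at'][0])}.npy",m)
t=ims['top'][:,:,::-1];s=ims['side'][:,:,::-1]
z=lambda i,x0,y0,w,h,f:cv2.resize(i[y0:y0+h,x0:x0+w],(w*f,h*f),interpolation=cv2.INTER_CUBIC)
def pad(a):return cv2.resize(a,(400,300))
out=np.vstack([np.hstack([z(t,420,170,80,60,5),z(t,250,140,80,60,5)]),np.hstack([z(s,285,150,80,60,5),z(s,235,210,80,60,5)])])
cv2.imwrite("pics/crop1.png",out)
E
```

```text
side thermo_grip 0.86 [436.7 182. ] 580 431 443 147 206 [ 0.178 -0.379]
side thermo_grip 0.84 [314.8 174.6] 237 310 317 160 195 [ 0.559 -0.32 ]
side thermo_grip 0.55 [297.8 263.4] 4778 247 333 224 308 [0.507 0.07 ]
side cradle 0.75 [369.6 199.2] 530 353 379 186 212 [ 0.367 -0.244]
side cradle 0.63 [317.  200.5] 368 302 327 182 204 [ 0.521 -0.198]
side tray 0.93 [295.8 263.2] 4843 246 333 223 308 [0.512 0.07 ]
side thermo_face 0.7 [312.2 180.3] 257 310 318 160 195 [ 0.56  -0.289]
side thermo_face 0.66 [440.2 180.3] 559 431 443 147 206 [ 0.168 -0.39 ]
top thermo_grip 0.93 [502.4 357.6] 1361 468 545 345 375 [ 0.164 -0.352]
top thermo_grip 0.88 [459.6 200.8] 357 435 482 188 213 [ 0.552 -0.262]
top cradle 0.75 [454.5 271.1] 1093 430 475 250 292 [ 0.375 -0.243]
top cradle 0.69 [449.6 211.5] 874 427 471 186 226 [ 0.525 -0.236]
top tray 0.79 [311.5 220.8] 5858 259 364 158 269 [0.504 0.113]
top thermo_face 0.8 [458.3 202.6] 337 435 481 188 213 [ 0.548 -0.259]
top thermo_face 0.61 [498.4 360.5] 1374 468 545 344 375 [ 0.157 -0.342]
```

View pics/crop1.png

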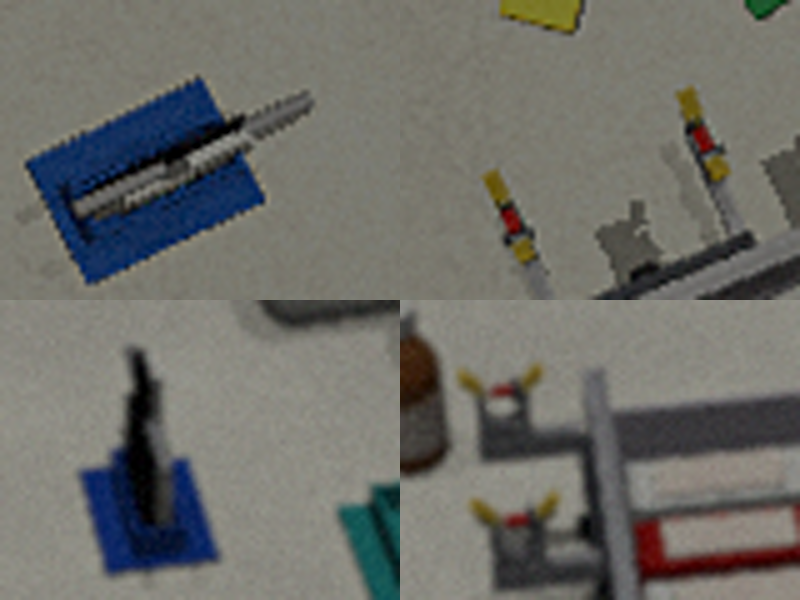

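The crop settles the choice: the small thermometer stands in the blue cradle. Its white side faces the robot (image-down), and the hooks open away from the robot, so it needs about a half turn. I'll fit poses now.

```bash
cat > fit.py <<'E'
from h import *
from scipy.optimize import minimize
def box(x0,x1,y0,y1,z0,z1): return np.array([[x,y,z] for x in(x0,x1) for y in(y0,y1) for z in(z0,z1)])
# thermo parts in thermo_grip frame
a=np.linspace(0,2*np.pi,12,endpoint=False)
BAR=np.array([[4*np.cos(t),y,-20+4*np.sin(t)] for t in a for y in(-62,62)])
def thermo(zc): return [p/1e3 for p in(box(-6,6,-15,15,-33,14),BAR,box(-8,8,-35,35,zc,-32))]
def place(parts,x,y,z,yaw):
    M=R.from_euler('z',yaw).as_matrix();return [p@M.T+[x,y,z] for p in parts]
F=8
def sil(n,parts):
    m=np.zeros((480*F//4,640*F//4),np.uint8)
    for p in parts:
        h=cv2.convexHull((proj(n,p).astype(np.float32)+.5)*F/4)
        cv2.fillConvexPoly(m,np.round(h*16).astype(np.int32),1,shift=4)
    return m>0
def iou(n,parts,mask):
    s=sil(n,parts);b=cv2.resize(mask.astype(np.uint8),(s.shape[1],s.shape[0]),interpolation=cv2.INTER_NEAREST)>0
    return (s&b).sum()/(s|b).sum()
def fit(parts,masks,p0,free,steps):
    p0=np.array(p0,float)
    def f(q):
        p=p0.copy();p[free]+=q*steps;return -np.mean([iou(n,place(parts,*p),m) for n,m in masks.items()])
    best=min((minimize(f,q,method='Nelder-Mead',options=dict(initial_simplex=np.vstack([q]+[q+e for e in np.eye(len(free))*1.5]))) for q in(np.zeros(len(free)),np.ones(len(free))*-.7)),key=lambda r:r.fun)
    p=p0.copy();p[free]+=best.x*steps;return p,-best.fun
E
python3 - <<'E'
from fit import *
import glob
ms={n:np.load(glob.glob(f"pics/{n}_thermo_grip_{c}.npy")[0]) for n,c in(('side',314),('top',459))}
b1,b2=atz('top',(482.4,189),.084),atz('top',(435,212.4),.084)
print('bar ends',b1,b2,(b1+b2)/2)
d=b2-b1;yaw=np.arctan2(-d[0],d[1]) # bar +y -> left
c=(b1+b2)/2;print(np.degrees(yaw))
for mm in(ms,{'top':ms['top']},{'side':ms['side']}):
    p,v=fit(thermo(-82),mm,[c[0],c[1],.104,yaw],[0,1,3],np.array([.004,.004,.05]));print('thermo',np.round(p,4),np.degrees(p[3]),v)
# red gates
for n,(x0,y0,x1,y1) in(('top',(250,140,330,200)),('side',(235,210,282,270))):
    im=get_image(n).astype(int)
    m=(im[...,0]>120)&(im[...,1]<60)&(im[...,2]<60);mm=np.zeros_like(m);mm[y0:y1,x0:x1]=m[y0:y1,x0:x1]
    k,l,st,ce=cv2.connectedComponentsWithStats(mm.astype(np.uint8),connectivity=8)
    for i in range(1,k):print(n,st[i],ce[i])
    # blue foot
    hb=(im[...,2]>1.8*im[...,0])&(im[...,2]>60)&(im[...,2]>1.4*im[...,1]);print(n,'blue',hb.sum())
    np.save(f'pics/{n}_blue.npy',hb)
E
```

```text
bar ends [ 0.56594625 -0.2905034   0.084     ] [ 0.5114612  -0.17749695  0.084     ] [ 0.53870373 -0.23400017  0.084     ]
25.740624707924262
thermo [ 0.5395 -0.2304  0.104   0.4095] 23.463133807030836 0.8341866028708134
thermo [ 0.5388 -0.2304  0.104   0.4289] 24.573239478909755 0.868632707774799
thermo [ 0.5401 -0.2277  0.104   0.3629] 20.791150394842212 0.904950495049505
top blue 7087
side blue 5282
```

```bash
python3 - <<'E'
from fit import *
C=np.array([(425.4,202),(460,185.6),(473,210),(438.4,226.6)])
P=np.array([atz('top',c,.004) for c in C]);print('foot',np.round(P,4).tolist(),P.mean(0),np.degrees(np.arctan2(*( (P[1]-P[0])[[0,1]]))), np.degrees(np.arctan2(*((P[2]-P[3])[[0,1]]))))
cen={}
for n,bs in(('top',((262,176,284,194),(301,160,321,178))),('side',((247,222,264,234),(250,248,266,260)))):
    im=get_image(n).astype(float)
    for x0,y0,x1,y1 in bs:
        w=im[y0:y1,x0:x1];r=np.clip(w[...,0]-2.2*np.maximum(w[...,1],w[...,2]),0,None)
        yy,xx=np.mgrid[y0:y1,x0:x1];c=(r.sum() and np.array([(r*xx).sum(),(r*yy).sum()])/r.sum());print(n,c,r.max(),(r>0).sum())
        cen.setdefault(n,[]).append(c)
L,_=tri(cen['side'][1],cen['top'][0]);Rr,_2=tri(cen['side'][0],cen['top'][1])
print('gates',L,_,Rr,_2,np.linalg.norm(L-Rr))
E
```

```text
foot [[0.5493, -0.1748, 0.004], [0.5905, -0.2636, 0.004], [0.528, -0.294, 0.004], [0.4867, -0.2055, 0.004]] [ 0.53861615 -0.23448373  0.004     ] 155.09035768954345 154.97145532767672
top [271.79984322 183.63548471] 96.4 12
top [310.05212406 167.4743289 ] 102.0 13
side [255.15983607 228.        ] 30.599999999999994 3
side [258.24943311 253.69954649] 53.4 6
gates [0.56852311 0.19640866 0.1474284 ] 0.0016961407742965573 [0.60439996 0.11199293 0.14757685] 0.0011683835290713887 0.09172341660272022
```

Both gates triangulate 92 mm apart, which matches the description. Their z of about 0.1475 gives h ≈ 6.5 mm, with tray origin ≈ (0.587, 0.155) and yaw ≈ 203°. The thermometer is at (0.539, -0.2335), yaw about 25°. First I turn the tool so that tool y lies along thermo +x.

```bash
cat > st.py <<'E'
from h import *
import sys
s=telemetry.get_state();M=R.from_rotvec(s['orientation']).as_matrix()
print('t',round(s['time_s'],2),'pos',np.round(s['ee_pos']*1e3,1),'yaw_y',round(np.degrees(np.arctan2(M[1,1],M[0,1])),2),'tz',np.round(M[:,2],4),'q',np.round(np.degrees(s['joint_pos']),1),'F',np.round(s['wrist_force'],2),'T',np.round(s['ft_torque'],2),'open',round(s['opening']*1e3,1))
if len(sys.argv)>3: print('tool delta mm',np.round(M.T@(np.array([float(v) for v in sys.argv[1:4]])-s['ee_pos']*1e3),1))
if len(sys.argv)>4: print('turn about tool z',round((s0:=(np.degrees(np.arctan2(M[1,1],M[0,1]))-float(sys.argv[4])+180)%360-180),2))
E
python3 -m crank '[[85,0,0,0,0,0,8.2],[85,0,0,0,0,0,8.2],[85,0,0,0,0,0,8.2],[85,0,0,0,0,0,8.2],[85,0,0,0,0,0,8.2],[85,0,0,0,0,0,8.2],[85,0,0,0,0,0,8.2],[85,0,0,0,0,0,8.2],[85,0,0,0,0,0,8.2],[85,0,0,0,0,0,8.2]]' 40
python3 st.py 539 -233.5 244 25
```

```text
time_s: 1.9
ee_pos: [0.1798, -0.5986, 0.2453]
orientation: [1.702, 2.64, -0.0]
wrist_force: [0.7, 0.2, 0.1]
opening: 0.0851
t 1.9 pos [ 179.8 -598.6  245.3] yaw_y 24.38 tz [ 0.e+00 -1.e-04 -1.e+00] q [-58.5  22.    0.5   0.  -68.4 -97.2] F [0.67 0.17 0.15] T [ 0.02  0.01 -0.05] open 85.1
tool delta mm [184.3 477.9   1.3]
turn about tool z -0.62
```

```bash
python3 -m crank '[[85,18,45,0,0,0,0],[85,18,45,0,0,0,0],[85,18,45,0,0,0,0],[85,18,45,0,0,0,0],[85,18,45,0,0,0,0],[85,18,45,0,0,0,0],[85,18,45,0,0,0,0],[85,18,45,0,0,0,0],[85,18,45,0,0,0,0],[85,4,28,0,0,0,0]]' >/dev/null
python3 -m crank '[[85,0,0,0,0,0,0],[85,0,0,0,0,0,0],[85,0,0,0,0,0,0]]' >/dev/null
python3 st.py 539 -233.5 99 25
```

```text
t 3.2 pos [ 502.9 -267.2  245.3] yaw_y 24.67 tz [-5.e-04  1.e-04 -1.e+00] q [ -11.7   16.7   -7.5    0.   -65.8 -143.6] F [-0.18 -0.45 -0.29] T [-0.06  0.01 -0.07] open 84.9
tool delta mm [ 15.5  46.9 146.3]
turn about tool z -0.33
```

```bash
python3 -m crank '[[85,5,15.6,0,0,0,0],[85,5,15.6,0,0,0,0],[85,5.5,15.6,0,0,0,-0.3],[85,0,0,30,0,0,0],[85,0,0,30,0,0,0],[85,0,0,15,0,0,0],[85,0,0,0,0,0,0],[85,0,0,0,0,0,0]]' >/dev/null
python3 st.py 539 -233.5 99 25
python3 - <<'E'
from h import *
z=lambda i,x0,y0,w,h,f:cv2.resize(i[y0:y0+h,x0:x0+w,::-1],(w*f,h*f),interpolation=cv2.INTER_CUBIC)
cv2.imwrite('pics/c2.png',np.hstack([z(get_image('top'),410,160,100,100,4),z(get_image('side'),265,110,100,100,4)]))
E
```

```text
t 4.0 pos [ 540.6 -232.8  170.7] yaw_y 25.07 tz [ 4.e-04 -6.e-04 -1.e+00] q [  -7.5   22.1  -10.9    0.   -57.  -147.4] F [ 0.35 -0.06 -0.59] T [-0.   -0.05  0.01] open 85.0
tool delta mm [ 0.1 -1.8 71.7]
turn about tool z 0.07
```

View pics/c2.png

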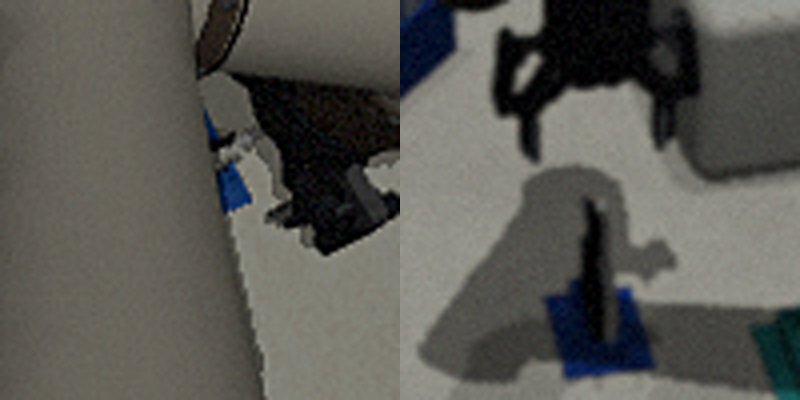

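In the side crop the open fingers (tips at crop (530,150) and (665,145)) straddle the thermometer (crop (592,230)). I descend and close.

```bash
python3 -m crank '[[85,0,-1.8,15,0,0,0],[85,0,0,20,0,0,0],[85,0,0,20,0,0,0],[85,0,0,12,0,0,0],[85,0,0,5,0,0,0],[85,0,0,0,0,0,0],[85,0,0,0,0,0,0]]' >/dev/null; python3 st.py 539 -233.5 99 25
python3 -m crank '[[5,0,0,0,0,0,0],[5,0,0,0,0,0,0],[5,0,0,0,0,0,0],[5,0,0,0,0,0,0],[5,0,0,0,0,0,0],[5,0,0,0,0,0,0],[5,0,0,0,0,0,0],[5,0,0,0,0,0,0]]' 50 >/dev/null; python3 st.py 539 -233.5 99 25
```

```text
t 4.8 pos [ 538.9 -234.    99.4] yaw_y 25.04 tz [ 1.9e-03 -6.0e-04 -1.0e+00] q [  -7.7   26.5  -15.7    0.   -47.7 -147.3] F [0.46 0.49 0.12] T [ 0.01 -0.03 -0.01] open 84.7
tool delta mm [0.4 0.3 0.4]
turn about tool z 0.04
t 5.6 pos [ 538.5 -233.8   98.5] yaw_y 25.03 tz [ 8.e-04 -2.e-04 -1.e+00] q [  -7.7   26.6  -15.7    0.   -47.7 -147.3] F [ 1.39 -0.35  1.01] T [ 0.11 -0.31  0.02] open 11.1
tool delta mm [ 0.1  0.6 -0.5]
turn about tool z 0.03
```

Gripped at 11.1 mm. Lifting straight up.

```bash
python3 -m crank '[[5,0,0,-8,0,0,0],[5,0,0,-15,0,0,0],[5,0,0,-25,0,0,0],[5,0,0,-30,0,0,0],[5,0,0,-35,0,0,0],[5,0,0,-35,0,0,0],[5,0,0,-20,0,0,0],[5,0,0,0,0,0,0],[5,0,0,0,0,0,0]]' 60 >/dev/null; python3 st.py 587.4 154.6 265 203
```

```text
t 6.5 pos [ 537.2 -233.4  265.4] yaw_y 24.99 tz [-0.0015  0.0014 -1.    ] q [-7.700e+00  1.750e+01 -3.300e+00 -1.000e-01 -6.930e+01 -1.473e+02] F [ 0.88  0.11 -2.29] T [ 0.02  0.11 -0.01] open 11.2
tool delta mm [330.5 209.4   0.8]
turn about tool z -178.01
```

```bash
python3 -m crank '[[5,0,0,0,0,0,-4],[5,0,0,0,0,0,-8],[5,0,0,0,0,0,-8.5],[5,0,0,0,0,0,-8.5],[5,0,0,0,0,0,-8.5],[5,0,0,0,0,0,-8.5],[5,0,0,0,0,0,-8.5],[5,0,0,0,0,0,-8.5],[5,0,0,0,0,0,-8.5],[5,0,0,0,0,0,-8.5]]' >/dev/null;python3 -m crank '[[5,0,0,0,0,0,-8.5],[5,0,0,0,0,0,-8.5],[5,0,0,0,0,0,-8.5],[5,0,0,0,0,0,-8.5],[5,0,0,0,0,0,-8.5],[5,0,0,0,0,0,-8.5],[5,0,0,0,0,0,-8.5],[5,0,0,0,0,0,-8.5],[5,0,0,0,0,0,-8.5],[5,0,0,0,0,0,-8.5]]' >/dev/null;python3 -m crank '[[5,0,0,0,0,0,-8],[5,0,0,0,0,0,-5],[5,0,0,0,0,0,0],[5,0,0,0,0,0,0]]' >/dev/null; python3 st.py 587.4 154.6 265 203
python3 - <<'E'
from h import *
for n in('top','side'):
    im=get_image(n);np.save(f'pics/{n}_carry.npy',im)
z=lambda i,x0,y0,w,h,f:cv2.resize(i[y0:y0+h,x0:x0+w,::-1],(w*f,h*f),interpolation=cv2.INTER_CUBIC)
cv2.imwrite('pics/c3.png',np.hstack([z(np.load('pics/top_carry.npy'),400,120,133,133,3),z(np.load('pics/side_carry.npy'),255,70,133,133,3)]))
E
```

```text
t 8.9 pos [ 537.4 -233.6  264.5] yaw_y -157.1 tz [-3.5e-03  9.0e-04 -1.0e+00] q [ -7.7  17.6  -3.3  -0.  -69.3  30.6] F [-0.36 -0.17 -2.06] T [0.01 0.03 0.01] open 11.0
tool delta mm [-3.381e+02 -1.971e+02 -3.000e-01]
turn about tool z -0.1
```

View pics/c3.png

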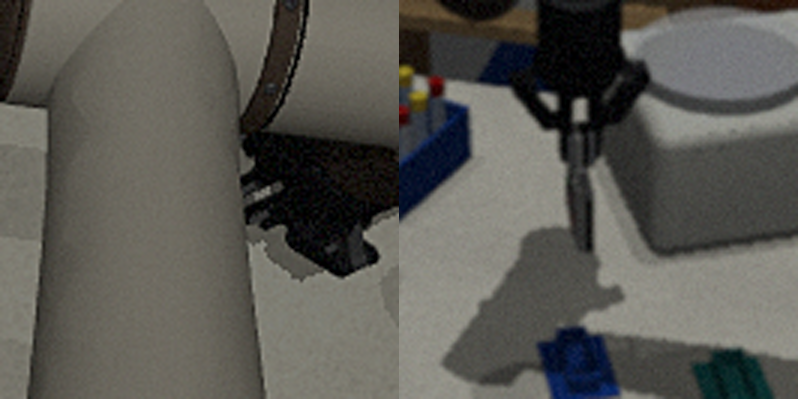

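The thermometer hangs upright in the grip in the side crop (580,200), and its light dial side now points to the left (+x). I'll carry it over the hooks.

```bash
python3 -m crank '[[5,-15,-9,0,0,0,0],[5,-25,-14.5,0,0,0,0],[5,-35,-20.5,0,0,0,0],[5,-35,-20.5,0,0,0,0],[5,-35,-20.5,0,0,0,0],[5,-35,-20.5,0,0,0,0],[5,-35,-20.5,0,0,0,0],[5,-35,-20.5,0,0,0,0],[5,-35,-20.5,0,0,0,0],[5,-28,-16,0,0,0,0]]' >/dev/null;python3 -m crank '[[5,-20,-11,0,0,0,0],[5,-5,-3,0,0,0,0],[5,0,0,15,0,0,0],[5,0,0,20,0,0,0],[5,0,0,10,0,0,0],[5,0,0,0,0,0,0],[5,0,0,0,0,0,0],[5,0,0,0,0,0,0]]' >/dev/null; python3 st.py 587.4 154.6 215 203
python3 - <<'E'
from h import *
z=lambda i,x0,y0,w,h,f:cv2.resize(i[y0:y0+h,x0:x0+w,::-1],(w*f,h*f),interpolation=cv2.INTER_CUBIC)
for n in('top','side'):np.save(f'pics/{n}_pre.npy',get_image(n))
cv2.imwrite('pics/c4.png',np.hstack([z(np.load('pics/top_pre.npy'),240,120,100,100,4),z(np.load('pics/side_pre.npy'),215,180,100,100,4)]))
E
```

```text
t 10.8 pos [587.9 154.3 222.5] yaw_y -157.0 tz [ 2.1e-03  7.0e-04 -1.0e+00] q [ 30.   21.2  -4.2   0.  -64.5  -7. ] F [ 0.54 -0.44 -1.91] T [ 0.02 -0.02  0.01] open 11.7
tool delta mm [-0.5  0.4  7.5]
turn about tool z 0.0
```

View pics/c4.png

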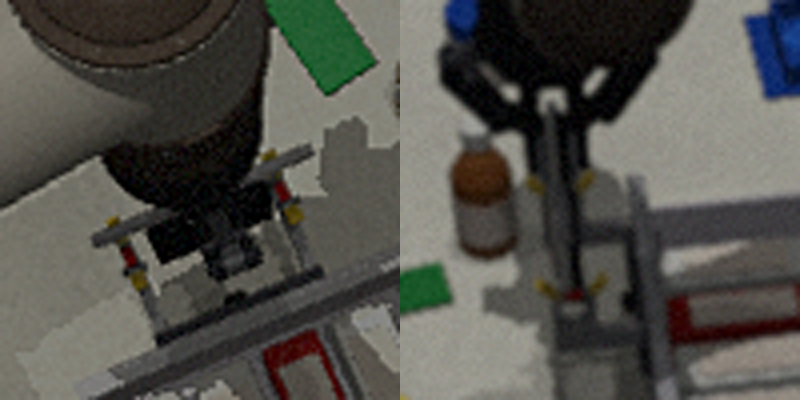

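```bash
python3 - <<'E'
from h import *
s=telemetry.get_state();M=R.from_rotvec(s['orientation']).as_matrix();p=s['ee_pos']
c=p+M@[0,0,.0145]
e=[c+M@[v,0,0] for v in(-.062,.062)]
print('pred bar ends',np.round(e,4).tolist());print('top px',proj('top',e).round(1).tolist(),'side px',proj('side',e).round(1).tolist())
L,Rr=atz('top',(263.3,180),c[2]),atz('top',(318.3,157.5),c[2]);print('meas',L,Rr,(L+Rr)/2,np.linalg.norm(L-Rr),np.degrees(np.arctan2(*(Rr-L)[[1,0]])))
# dark-backgrounded: expected tray features
o=np.array([.5874,.1546]);a=np.radians(203);X=np.array([np.cos(a),np.sin(a)]);Y=np.array([-X[1],X[0]])
h=.0065
names,pts=[],[]
for y in(.046,-.046):
    for x in(-.015,.015): pts.append([*(o+X*x+Y*y),.156+h]);names.append(('mouth',y,x))
for y in(-.105,.105): pts.append([*(o+X*.045+Y*y),.105]);names.append(('panel',y))
for n in('top','side'):
    im=np.ascontiguousarray(np.load(f'pics/{n}_pre.npy')[:,:,::-1]);S=6
    x0,y0=(240,130) if n=='top' else (235,200)
    cr=cv2.resize(im[y0:y0+75,x0:x0+66 if n=='side' else x0+100],None,fx=S,fy=S,interpolation=cv2.INTER_CUBIC)
    for q,col in((proj(n,np.array(pts)),(255,0,255)),(proj(n,np.array(e)),(0,255,0))):
        for u in q: cv2.drawMarker(cr,tuple(int(v) for v in (u-[x0,y0]+.5)*S),col,cv2.MARKER_CROSS,14,1)
    globals()[n]=cr
cv2.imwrite('pics/c5.png',cv2.resize(np.hstack([top[:450,:520],side[:450,:280]]),(800,450)))
E
```

```text
pred bar ends [[0.5635, 0.2114, 0.2079], [0.612, 0.0973, 0.2079]]
top px [[261.4, 180.5], [316.5, 157.1]] side px [[256.2, 240.3], [252.2, 205.7]]
meas [0.56453306 0.20752295 0.20788394] [0.61120086 0.09345542 0.20788394] [0.58786696 0.15048919 0.20788394] 0.12324481860384878 -67.74933598238185
```

View pics/c5.png

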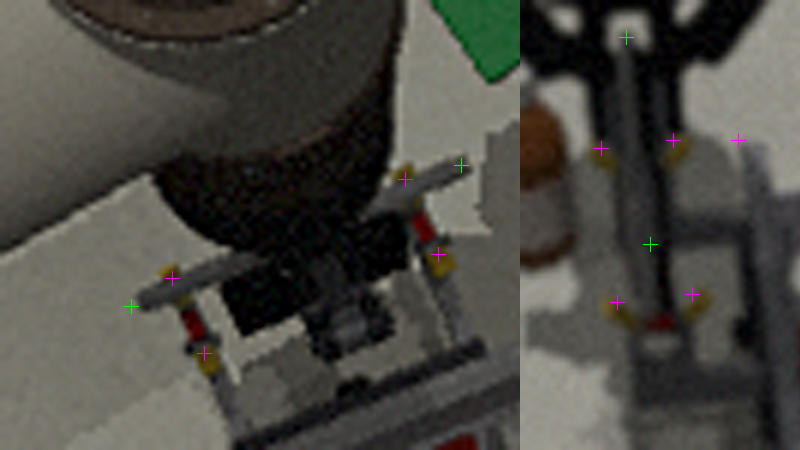

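In the top overlay the bar sits about 3.5 mm too far along tray +y and about 1 mm toward the tray. The mouth centres agree with my estimate, and so does h. I'll correct this and come down to just above the mouths.

```bash
python3 -m crank '[[5,-3.5,-1,5,0,0,0],[5,0,0,15,0,0,0],[5,0,0,15,0,0,0],[5,0,0,7,0,0,0],[5,0,0,0,0,0,0],[5,0,0,0,0,0,0],[5,0,0,0,0,0,0]]' >/dev/null; python3 st.py 
python3 - <<'E'
from h import *
z=lambda i,x0,y0,w,h,f:cv2.resize(i[y0:y0+h,x0:x0+w,::-1],(w*f,h*f),interpolation=cv2.INTER_CUBIC)
for n in('top','side'):np.save(f'pics/{n}_pre.npy',get_image(n))
cv2.imwrite('pics/c6.png',np.hstack([z(np.load('pics/top_pre.npy'),250,145,80,80,5),z(np.load('pics/side_pre.npy'),225,195,80,80,5)]))
E
```

```text
t 11.6 pos [587.4 158.2 180.3] yaw_y -156.97 tz [ 1.7e-03  7.0e-04 -1.0e+00] q [ 30.3  23.3  -7.4   0.  -59.2  -7.3] F [-0.02  0.33 -1.69] T [-0.02  0.02 -0.02] open 11.4
```

View pics/c6.png

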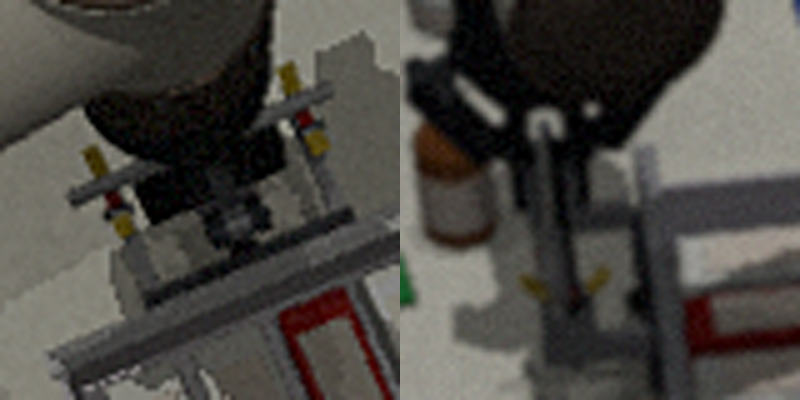

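```bash
python3 - <<'E'
from h import *
a=np.radians(203);X=np.array([np.cos(a),np.sin(a)]);Y=np.array([-X[1],X[0]]);o=np.array([.5874,.1546])
f=lambda P:np.round([((P[:2]-o)@X)*1e3,((P[:2]-o)@Y)*1e3],1)
cx=lambda p:(p[0]/5+250-.4,p[1]/5+145-.4)
for nm,p,z in(('barL',(70,197),.1658),('barR',(332,90),.1658),('oL',(92,150),.1625),('iL',(126,235),.1625),('oR',(287,68),.1625),('iR',(319,145),.1625)):print(nm,f(atz('top',cx(p),z)))
im=np.load('pics/top_pre.npy').astype(float);import sys
# hook yellow blobs and bar from colour
y=(im[...,0]>1.8*im[...,2])&(im[...,1]>1.5*im[...,2])&(im[...,0]>70)
k,l,st,ce=cv2.connectedComponentsWithStats(y[150:200,255:330].astype(np.uint8))
for i in range(1,k):
    if st[i][4]>3:c=ce[i]+[255,150];print('yellow',st[i][4],c.round(1),f(atz('top',c,.157)))
# bar cross-section: brightness along hook direction near the ends (outside hooks)
M=None
for yy in(-58,-54,54,58):
    for z in(.1658,):
        pts=np.array([[*(o+X*x*1e-3+Y*yy*1e-3),z] for x in range(-14,15,1)]);uv=proj('top',pts).astype(np.float32)
        v=cv2.remap(im.mean(2).astype(np.float32),uv[:,0].copy(),uv[:,1].copy(),cv2.INTER_LINEAR).ravel();print(yy,v.astype(int))
E
```

```text
barL [ -1.8 -61.9]
barR [-0.1 60.8]
oL [-17.9 -45.2]
iL [ 22.5 -46.2]
oR [-17.7  46.9]
iR [19.3 46.2]
yellow 14 [307.6 160.2] [-14.4  46.7]
yellow 14 [313.1 173. ] [16.6 46.6]
yellow 12 [274.1 189.8] [ 16.9 -46.2]
-58 [110 110 109 111 113 115 117 115 101  88  77  67  58  53  48  42  38  65
  98 119 120 120 117 115 113 113 112 113 114]
-54 [112 110 111 111 111 110 109 110 107  91  72  60  58  53  46  40  48  83
 122 122 122 121 118 116 112 106 104 108 111]
54 [129 129 128 130 131 133 134 134 117  95  78  70  68  67  64  58  54  57
  72  85  87  88  88  87  89  86  84  82  83]
58 [116 105  95  85  77  78  80  78  71  62  61  63  66  68  65  57  51  66
  80  85  82  80  82  83  83  82  82  84  84]
```

Within the same picture, the bar is about 2.3 mm outward of the mouth centres (bar x ≈ -1.4, mouths x ≈ +1.1) and centred along y. I correct that and go down to the gates.

```bash
python3 -m crank '[[5,0,2.3,0,0,0,0],[5,0,0,4,0,0,0],[5,0,0,4,0,0,0],[5,0,0,0,0,0,0],[5,0,0,0,0,0,0]]' >/dev/null; python3 st.py; python3 -m crank '[[5,0,0,2,0,0,0],[5,0,0,2,0,0,0],[5,0,0,0,0,0,0]]' >/dev/null; python3 st.py;python3 -m crank '[[5,0,0,2,0,0,0],[5,0,0,0,0,0,0]]' >/dev/null; python3 st.py
```

```text
t 12.2 pos [584.6 157.  171. ] yaw_y -156.98 tz [-5.e-04 -4.e-04 -1.e+00] q [ 30.3  23.6  -8.4   0.  -58.   -7.3] F [-0.75 -0.36 -2.13] T [-0.03  0.   -0.01] open 11.3
t 12.5 pos [585.2 157.2 168.2] yaw_y -156.96 tz [ 1.6e-03  4.0e-04 -1.0e+00] q [ 30.3  23.8  -8.6   0.  -57.6  -7.3] F [-0.8   0.33  2.82] T [ 0.04  0.27 -0.04] open 11.3
t 12.7 pos [585.5 157.3 166.5] yaw_y -156.95 tz [ 2.5e-03  6.0e-04 -1.0e+00] q [ 30.3  23.9  -8.7   0.1 -57.3  -7.3] F [-1.1  0.4  5. ] T [ 0.07  0.29 -0.03] open 11.2
```

Contact came at TCP z ≈ 169, as predicted for the gates with h ≈ 6.5–7. I'll continue in small steps and watch the force.

```bash
for i in 1 2; do python3 -m crank '[[5,0,0,1,0,0,0],[5,0,0,0,0,0,0]]' >/dev/null; python3 st.py;done
```

```text
t 12.9 pos [585.8 157.4 165.8] yaw_y -156.95 tz [ 3.4e-03  9.0e-04 -1.0e+00] q [ 30.3  23.9  -8.8   0.1 -57.1  -7.3] F [ 0.48 -0.52  3.92] T [-0.02  0.16 -0.02] open 11.5
t 13.1 pos [586.2 157.5 165. ] yaw_y -156.93 tz [ 0.0044  0.0012 -1.    ] q [ 30.3  24.   -8.8   0.1 -57.   -7.3] F [0.87 0.08 4.19] T [-0.01 -0.04  0.03] open 11.0
```

```bash
for i in 1 2 3; do python3 -m crank '[[5,0,0,1.5,0,0,0],[5,0,0,1.5,0,0,0],[5,0,0,0,0,0,0]]' >/dev/null; python3 st.py;done
```

```text
t 13.4 pos [587.  157.8 162.2] yaw_y -156.92 tz [ 0.0064  0.002  -1.    ] q [ 30.3  24.1  -9.    0.1 -56.5  -7.3] F [1.08 1.7  5.38] T [ 0.16 -0.67  0.02] open 11.6
t 13.7 pos [586.8 157.9 158.6] yaw_y -156.94 tz [ 0.0056  0.0021 -1.    ] q [ 30.3  24.3  -9.2   0.1 -56.1  -7.3] F [4.08 1.18 3.56] T [ 0.27 -1.21  0.05] open 10.9
t 14.0 pos [585.2 157.4 154.1] yaw_y -156.97 tz [ 1.e-03  7.e-04 -1.e+00] q [ 30.3  24.6  -9.5  -0.  -55.8  -7.3] F [4.84 1.39 2.51] T [ 0.53 -1.4  -0.03] open 10.9
```

A sideways load of about 5 N is pushing the bar outward (toward -tray x), so I relieve it with a small outward shift while going on down.

```bash
python3 -m crank '[[5,0,-1.5,0,0,0,0],[5,0,0,0,0,0,0]]' >/dev/null; python3 st.py; for i in 1 2; do python3 -m crank '[[5,0,-0.2,1,0,0,0],[5,0,0,1,0,0,0],[5,0,0,0,0,0,0]]' >/dev/null; python3 st.py;done
```

```text
t 14.2 pos [586.1 157.7 153.8] yaw_y -156.99 tz [-5.e-04 -0.e+00 -1.e+00] q [ 30.3  24.7  -9.3  -0.  -56.   -7.3] F [4.57 2.41 0.57] T [ 0.57 -1.29  0.03] open 11.3
t 14.5 pos [586.  157.6 151.7] yaw_y -156.99 tz [-9.e-04 -2.e-04 -1.e+00] q [ 30.3  24.8  -9.5  -0.  -55.7  -7.3] F [3.97 1.82 0.42] T [ 0.51 -1.28 -0.02] open 11.2
t 14.8 pos [584.5 157.  148.7] yaw_y -157.02 tz [-0.0054 -0.0019 -1.    ] q [ 30.3  25.   -9.7  -0.1 -55.6  -7.3] F [ 1.61  1.21 -1.06] T [ 0.32 -0.29  0.07] open 11.3
```

```bash
for i in 1 2 3 4; do python3 -m crank '[[5,0,0,0.7,0,0,0],[5,0,0,0,0,0,0]]' >/dev/null; python3 st.py;done
```

```text
t 15.0 pos [584.8 157.  148.6] yaw_y -157.01 tz [-0.0042 -0.0018 -1.    ] q [ 30.3  25.   -9.7  -0.  -55.6  -7.3] F [-0.08  0.67 -1.38] T [ 0.03 -0.   -0.07] open 11.6
t 15.2 pos [585.7 157.3 148.3] yaw_y -157.0 tz [-2.1e-03 -9.0e-04 -1.0e+00] q [ 30.3  25.   -9.7  -0.  -55.4  -7.3] F [ 0.08 -0.29 -2.2 ] T [-0.03  0.    0.03] open 11.5
t 15.4 pos [586.2 157.6 147.9] yaw_y -156.99 tz [-9.e-04 -4.e-04 -1.e+00] q [ 30.3  25.1  -9.7  -0.  -55.3  -7.3] F [ 0.33 -0.84 -0.93] T [ 0.04 -0.06  0.04] open 11.4
t 15.6 pos [586.4 157.7 147.5] yaw_y -156.98 tz [-2.e-04 -2.e-04 -1.e+00] q [ 30.3  25.1  -9.7   0.  -55.2  -7.3] F [-0.07 -0.27 -1.7 ] T [-0.06  0.06 -0.05] open 11.4
```

```bash
for i in 1 2 3 4; do python3 -m crank '[[5,0,0,0.6,0,0,0],[5,0,0,0,0,0,0]]' >/dev/null; python3 st.py|cut -c1-200;done
```

```text
t 15.8 pos [586.4 157.7 147.4] yaw_y -156.98 tz [ 1.e-04 -1.e-04 -1.e+00] q [ 30.3  25.1  -9.7   0.  -55.1  -7.3] F [-1.4  -0.53  2.48] T [-0.1   0.44 -0.01] open 11.3
t 16.0 pos [586.4 157.7 147.3] yaw_y -156.97 tz [ 4.e-04 -1.e-04 -1.e+00] q [ 30.3  25.1  -9.8   0.  -55.1  -7.3] F [-3.2  -1.65  5.05] T [-0.15  0.89 -0.01] open 11.2
t 16.2 pos [586.5 157.7 147.3] yaw_y -156.96 tz [ 8.e-04 -2.e-04 -1.e+00] q [ 30.3  25.1  -9.8   0.  -55.1  -7.3] F [-3.33 -0.81  7.62] T [-0.04  1.16 -0.01] open 11.5
t 16.4 pos [586.5 157.7 147.2] yaw_y -156.95 tz [ 1.e-03 -2.e-04 -1.e+00] q [ 30.3  25.1  -9.8   0.  -55.1  -7.3] F [-5.07 -0.98  9.37] T [-0.11  1.45 -0.01] open 11.2
```

The bar is on the rigid floor: TCP stays at 147.2 while the force climbs, which gives h ≈ 7.7 mm. The load is about 11–12 N. I ease the sideways part a little and hold.

```bash
python3 -m crank '[[5,0,0.5,0,0,0,0],[5,0,0,0,0,0,0],[5,0,0,0,0,0,0],[5,0,0,0,0,0,0]]' >/dev/null; python3 st.py|cut -c1-200
python3 - <<'E'
from h import *
z=lambda i,x0,y0,w,h,f:cv2.resize(i[y0:y0+h,x0:x0+w,::-1],(w*f,h*f),interpolation=cv2.INTER_CUBIC)
cv2.imwrite('pics/c7.png',np.hstack([z(get_image('top'),250,145,80,80,5),z(get_image('side'),225,195,80,80,5)]))
E
```

```text
t 16.8 pos [586.4 157.7 147.3] yaw_y -156.95 tz [ 2.e-03  3.e-04 -1.e+00] q [ 30.3  25.1  -9.9   0.1 -55.   -7.3] F [-4.28 -0.77  8.88] T [-0.08  1.19 -0.06] open 11.2
```

View pics/c7.png

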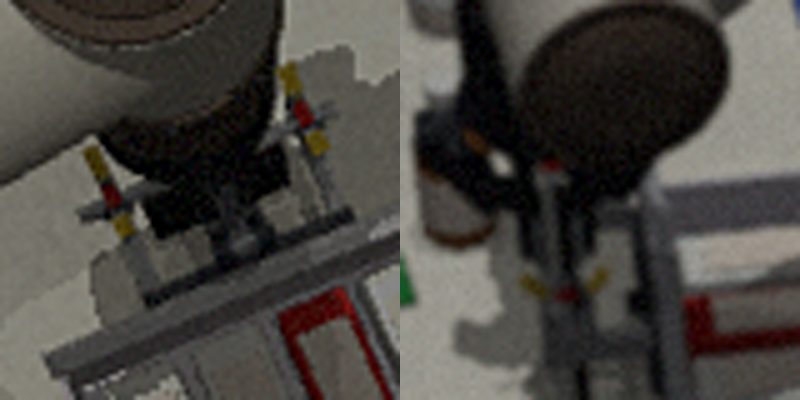

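Both red gates show shut above the bar, at top crop (110,195) and (302,113), and it has been held at about 11 N for over 0.5 s. I ease the pressure, open, and retreat straight up.

```bash
python3 -m crank '[[5,0,0.5,-1,0,0,0],[5,0,0,-1,0,0,0],[5,0,0,0,0,0,0]]' >/dev/null; python3 st.py|cut -c1-200
python3 -m crank '[[16,0,0,0,0,0,0],[22,0,0,0,0,0,0],[30,0,0,0,0,0,0],[40,0,0,0,0,0,0],[40,0,0,0,0,0,0],[40,0,0,0,0,0,0],[40,0,0,0,0,0,0],[40,0,0,0,0,0,0]]' >/dev/null; python3 st.py|cut -c1-220
```

```text
t 17.2 pos [586.2 157.7 147.4] yaw_y -156.97 tz [ 1.6e-03  7.0e-04 -1.0e+00] q [ 30.3  25.   -9.9   0.  -55.   -7.3] F [0.41 0.75 1.78] T [ 0.15 -0.12  0.01] open 10.9
t 18.0 pos [585.5 157.4 147.1] yaw_y -156.98 tz [-0. -0. -1.] q [ 30.3  25.   -9.9   0.  -55.1  -7.3] F [ 0.77  0.53 -0.02] T [-0.    0.05 -0.  ] open 40.2
```

```bash
python3 -m crank '[[40,0,0,-5,0,0,0],[40,0,0,-10,0,0,0],[40,0,0,-20,0,0,0],[40,0,0,-35,0,0,0],[40,0,0,-40,0,0,0],[40,0,0,-20,0,0,0],[40,0,-20,0,0,0,0],[40,-10,0,0,0,0,0]]' >/dev/null; python3 -m crank '[[40,40,0,0,0,0,0],[40,40,0,0,0,0,0],[40,40,0,0,0,0,0],[40,40,0,0,0,0,0],[40,40,0,0,0,0,0],[40,40,0,0,0,0,0],[40,0,0,0,0,0,0],[40,0,0,0,0,0,0]]' >/dev/null;python3 st.py
python3 - <<'E'
from h import *
z=lambda i,x0,y0,w,h,f:cv2.resize(i[y0:y0+h,x0:x0+w,::-1],(w*f,h*f),interpolation=cv2.INTER_CUBIC)
cv2.imwrite('pics/c8.png',np.hstack([z(get_image('top'),250,110,100,130,4),z(get_image('side'),205,180,100,130,4)]))
E
```

```text
t 19.6 pos [693.5 -47.1 276.6] yaw_y -157.08 tz [-1.3e-03  1.0e-04 -1.0e+00] q [  9.4  28.2  14.7  -0.  -76.6  13.5] F [-0.38  0.53  0.23] T [ 0.11  0.02 -0.  ] open 40.0
```

View pics/c8.png

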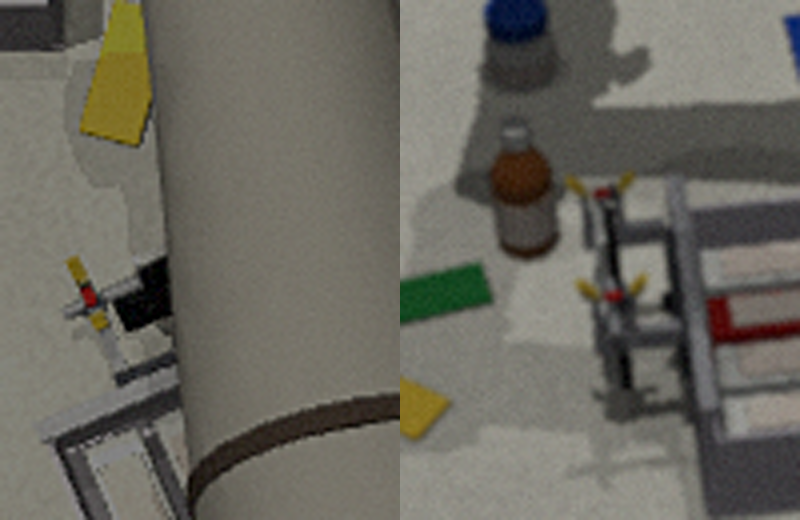

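The thermometer hangs in both hooks with the red gates shut above the bar, at side crop (605,195) and (615,297). Its black back faces the tray, so the dial looks outward. The bottle, jar and plates look undisturbed and the arm is clear, so I hand in.

```bash
python3 - <<'E'
from rig import order,telemetry
print(order.finish_job(),telemetry.get_state()['time_s'])
E
```

```text
the job is handed in; nothing more can be done
the job is handed in; nothing more can be done
```

The thermometer now hangs in both hooks on the tray, dial outward, and the job is handed in at about 20 s on the robot's clock, within the 53 s limit.

**Moves:** I lifted the smaller thermometer out of the blue cradle, turned it 178°, and pressed it down through both gates. The gates yielded at about 6–7 N. The bar then met the rigid floor, with the clamped block about 7.7 mm above its lowest setting. I held it there for roughly half a second at about 11–12 N total before releasing it and moving the arm clear.

**Last checks:**
- In the final pictures both red gates are shut above the bar, and the black back faces the tray.
- The bystanders in the final crops (bottle, jar and both plates) look undisturbed. I did not measure them, and the red marker pen was outside those crops.
- After the arm moved away, the wrist force read about zero.

**Disagreements:**
- The first camera fit was off by 2–4 mm from where the bar really was, so I corrected it twice above the hooks.
- About 5 N of sideways force built up in the throat, and I eased it during the push. It stayed below the 15 N limit throughout, by the wrist sensor.
- I did not separately measure that the thermometer had stopped moving. It had been released for over 1.5 s when the last picture was taken.

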